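Fit the charged battery pack into the bench tester

ROBOT

A 6-joint arm with a two-finger parallel gripper is mounted at the origin on the work surface. World frame = base frame: x ahead of the robot, y to its left, z up, the work surface at z = 0. Lengths are in mm, angles in rad, forces in N, time in s.
With the tool pointing down it reaches from about 325 to 875 mm from the base axis. Payload 4.4 kg.
Tool frame: the origin (TCP) lies on the centre line of the jaws, within the pads' length; the fingertips stand ahead of it and the grasp point (between the pads) lies 6 mm ahead of it (ctrl.tcp_to_tips is the z of the fingertips in the tool frame, in mm); z points along the fingers, y is the line along which they close (so a half turn about z gives the same grasp; the last joint's range is limited). The gripper opens to 85 mm and grips with 20 to 120 N. Pads are 22 mm wide; open, the fingers measure 114 mm over their backs; the gripper's body (76 mm by 85 mm) begins 54 mm behind the grasp point. The pads swing forward as they close: fully open they stand 13 mm farther back than shut.
Start: joints at [-1.27, 0.207, 1.542, -0, 1.393, -0.15], TCP at [251.025, -517.314, 256.282] pointing down, gripper open.
Joint ranges: [-2.73, 2.73], [-0.86, 2.22], [0.23, 2.46], [-1.11, 4.25], [0.08, 2.63], [-2.82, 2.82]. Speed limits (rad/s): [2.79, 2.79, 3.14, 3.14, 3.14, 3.14].

INTERFACE

Orientations are given as a 3x3 rotation matrix whose columns are the frame's x, y, z axes.
In Python, from plant import ctrl, sensors, optics gives the robot as it stands. Calls block until the motion is done:
- ctrl.move_ptp(position, orientation): joint-space move of the TCP to a pose.
- ctrl.move_l(position, rot=None, vel=150, threshold=None): straight line of the TCP; rot=None keeps the orientation; vel is the mean speed in mm/s. With threshold (N) it stops when the force on the tool has changed by that much, and returns True; else False.
- ctrl.set_joints(angles): joint-space move.
- ctrl.gripper_to(opening, force=None): finger opening in mm; force is the grip in N (None keeps the last); returns when the fingers have stopped.
- ctrl.hold(seconds).
- ctrl.solve_ik(position, orientation): joint angles nearest the present ones, or None.
- sensors.read_state(): the state.
- optics.grab_frame(name): name is "side" or "top"; returns (picture, depth): 420x560x3 uint8, red, green, blue; 420x560 float32, mm along the optical axis (not along the pixel's ray), 0 where there is no reading.
- optics.camera_params(name): a dict with "mtx" (3x3 intrinsics, pixels), "k1" (the pictures are not rectified: a ray, as slopes to the right and down, at radius r is drawn at 1 + k1 r^2 times it, then the intrinsics apply), "R" (3x3) and "t" (3): a world point X has camera coordinates R X + t. Camera axes: x right, y down, z forward; pixel columns grow to the right and rows downward; lengths in mm; the calibration is good to about 2 mm. A picture is of the moment at which its call begins. camera_params takes no time and is no camera call.
A pose or a line that the arm cannot do raises ctrl.MotionError and nothing moves.
- ctrl.finish_job(): hands the job in; it is judged then, once.
The state is a dict: "t": time; "q": joint angles; "qvel": joint speeds; "tau": joint torques, N m; "eef_pos": TCP position; "eef_rot": TCP orientation; "force": force on the tool from outside, world axes, zero at the start; "wrist_torque": the same for the moment, N m; "grip_width": finger opening in mm; "grasp_force": force on a finger pad.
Only numpy, scipy, OpenCV 4.12 (cv2) and the standard library are available. Lean on these libraries where they do the work, as an engineer would, in place of code of your own. Each camera call takes 0.05 s, during which the arm holds its last target. There are 200 camera calls.

TASK

Take the pack with the green top out of the charging dock by its nose, lay it flat on the black mat and let go of it. Then take it by its black handle and fit it into the tester: with the tail held up, hook its tongue under the yellow lip, swing the tail down and press until the red catch snaps over it, without forcing it. Leave the red-topped pack in the dock and everything else on the bench where it is.

Things in the scene. Friction and masses are not known exactly. Their poses are not given: they have to be found in the camera images.
- pack_nose (a point): Green-topped battery pack (0.25 to 0.5 kg), point (55,0,15) mm half-way up its nose. Pack axes, shared by all its points: +x from tail to nose, y across, +z up from the flat underside; origin on the underside. Wide body x -64 to 20, 60 wide, 30 high; nose x 20 to 75, 40 wide, 30 high. In the dock the handle and tail are under the hood, the nose sticks out.
- pack_handle (a point): Centre of the green-topped pack's black handle bar, which stands on the wide part; the bar is 40 long (x) x 14 thick (y) x 28 mm high; pack point (-40,0,44) mm, bar z 30 to 58.
- pack_tongue (a point): Lower edge of the tip of the green-topped pack's bare metal tongue: pack point (91,0,0) mm. The tongue is x 75 to 91, 40 wide, 6 mm thick (z 0 to 6).
- pack_tail (a point): Lower edge of the end of the green-topped pack's black tail ledge: pack point (-76,0,0) mm. The ledge is x -76 to -64, 40 wide, 12 mm high (z 0 to 12).
- spent_nose (a point): The nose point of the red-topped pack, of the same shape, in the other slot of the dock: leave it.
- dock: Fixed black charging dock with grey hood, 80 deep (x -40 to 40), 194 wide, 79 mm high, origin at the centre of its underside, open at -x. Two slots at y +47.5 and -47.5 mm, 91 wide; the green pack may be in either, nose along dock -x, on an 8 mm floor (reaching to x -61). The hood's underside is 9 mm above the handle: draw the pack 80 mm straight out before lifting it over 5 mm.
- mat: Fixed black mat 200 (x) x 150 (y) x 3 mm, origin at the centre of its underside.
- bay (a point): Point on the tester's bay floor, 60 mm above the bench, where the fitted pack's origin comes to lie (play 1.5 mm forward, 2 back, 3 to each side); +x is where the nose points, z up. The bay is 66 mm wide, its floor from x -78 to the end wall at x 92.5, sides 18 mm high, level with the tester's top. The fixed grey tester spans x -125 to 125, y -120 to 60 mm from here.
- lip (a point): Middle of the lower edge of the yellow lip at the nose end of the bay, at bay (83.5,0,10) mm, with the bay's axes. The lip is as wide as the bay, overhangs 9 mm from here to the end wall, and is 10 to 18 mm above the bay floor; the tongue goes under it, freely when tilted by about 0.3 rad.
- catch (a joint): Red spring catch, 30 mm wide, at the bay's tail end: 0 = closed, up to 0.009 m as it gives way (bay -x). Its face slopes from bay x -71.5, 14.5 mm above the floor, back to x -80, 32.6 mm up; the tail ledge meets it about 23 mm up, pushes it back when pressed down (some 5 to 20 N on top of the handle) and it springs back over the ledge when the pack is on the floor.
- meter_center (a point): Yellow hand multimeter 140 x 72 x 30 mm, loose, centre: leave it.
- mug: Blue mug, 80 mm across, 95 mm high, loose, origin at the centre of its base: leave it.
- tape: Blue roll of tape, 90 mm across, 24 mm high, loose, lying, origin at the centre of its underside: leave it.
- driver: Orange-handled screwdriver, loose, lying: leave it.

How it is judged (in metres and radians):
On the way, in this order (a step that is already met when the one before it is completed fails the run):
1. the green-topped pack lies flat on the mat, let go (angle between pack_tail's own z axis and vertical below 0.06 rad and height (world z) of each of pack_tail, pack_tongue below 0.0065 m and x of pack_nose in the frame of mat between -0.12 and 0.12 m and x of pack_handle in the frame of mat between -0.12 and 0.12 m and y of pack_nose in the frame of mat between -0.09 and 0.09 m and y of pack_handle in the frame of mat between -0.09 and 0.09 m and contact force between the fingers and pack below 0.05 N), for 0.2 s.
2. the tongue is under the lip while the tail is still up (x of pack_tongue in the frame of bay above 0.0855 m and z of pack_tongue in the frame of bay between -0.003 and 0.006 m and y of pack_tongue in the frame of bay between -0.02 and 0.02 m and z of pack_tail in the frame of bay above 0.018 m), for 0.1 s.
At the end, for the whole second after the job is handed in: The green-topped pack lies flat in the bay within 3 mm of the floor at tongue and tail and 0.03 rad of level, its tongue under the lip (at least 3 mm), the red catch sprung back over the tail ledge (within 3 mm of closed), at rest and let go (x of pack_tongue in the frame of bay between 0.0865 and 0.095 m and y of pack_tongue in the frame of bay between -0.008 and 0.008 m and z of each of pack_tongue, pack_tail in the frame of bay below 0.003 m and z of pack_tail in the frame of bay above -0.003 m and angle between pack_tail's own z axis and vertical below 0.03 rad and value of joint catch below 0.003 m and linear speed of pack below 0.02 m/s); the robot touches nothing.
It fails at once if the pack is forced against the tester (over 80 N) (contact force between pack and tester above 80 N).
It fails at once if the red-topped pack is moved over 20 mm (distance of spent_nose from where it was at the start of the episode above 0.02 m).
It fails at once if another thing on the bench is moved over 20 mm (distance of any of meter_center, mug, tape, driver from where it was at the start of the episode above 0.02 m).
It also fails if it takes over 64 s, if anything falls off the work surface, if the arm or the gripper's body presses on something with over 40 N, if the wrist force passes 120 N, or if a joint passes its speed limit or range.

## Working session

There is one attempt and no reset: what is moved stays moved. The work goes in short steps, each a Python script; the robot and the scene stay as the last script left them, time stands still between calls to the robot, and variables do not carry over. Pictures are saved under pics/ and viewed, at most 10 in all, crops included, and the job is handed in when it is done.

```bash
mkdir -p pics; ls
cat > h.py <<'E'
import numpy as np, cv2
from plant import ctrl, sensors, optics
def save(name,fn):
    im,d=optics.grab_frame(name); cv2.imwrite('pics/'+fn+'.png',im[:,:,::-1]); np.save('pics/'+fn+'.npy',d); return im,d
def px2w(name,u,v,d=None,z=None):
    """pixel -> world using depth d, or plane height z"""
    p=optics.camera_params(name); K=np.array(p['mtx']);R=np.array(p['R']);t=np.array(p['t'])
    x=np.array([(u-K[0,2])/K[0,0],(v-K[1,2])/K[1,1]]); s=x.copy()
    for _ in range(20): s=x/(1+p['k1']*(s@s))
    r=R.T@np.r_[s,1]; c=-R.T@t
    return c+r*(d if z is None else (z-c[2])/r[2])
E
python3 - <<'E'
from h import *
for n in ('top','side'):
    save(n,n+'0'); p=optics.camera_params(n); print(n,p['mtx'],p['k1'],-np.array(p['R']).T@p['t'])
print(ctrl.tcp_to_tips,sensors.read_state())
E
```

```text
pics
top [[427.53620588   0.         282.62050523]
 [  0.         427.53620588 201.38276546]
 [  0.           0.           1.        ]] -0.08462479649902646 [ 431.97906535  -45.4486071  1044.57364511]
side [[521.35028552   0.         278.80948197]
 [  0.         521.35028552 206.8500005 ]
 [  0.           0.           1.        ]] -0.015925791463937716 [-2.37131870e-01  7.82592372e+02  7.21058768e+02]
25.0 {'t': 0.1, 'q': array([-1.26952210e+00,  2.07353191e-01,  1.54280476e+00,  2.15476330e-05,
        1.39351802e+00, -1.50497698e-01]), 'qvel': array([-0.00020787, -0.00088621, -0.00478615,  0.00032955,  0.00065172,
        0.00164166]), 'tau': array([ 3.26604213e-04, -3.84091079e+01, -2.92548269e+01, -1.04662120e-04,
        4.86388002e-03,  2.64045929e-05]), 'eef_pos': array([ 250.82936969, -516.70497069,  255.23438443]), 'eef_rot': array([[ 8.99676729e-01,  4.36556325e-01, -5.97942598e-04],
       [ 4.36556607e-01, -8.99674578e-01,  1.99577441e-03],
       [ 3.33314188e-04, -2.05658759e-03, -9.99997830e-01]]), 'force': array([ 0.6771412 ,  1.08075627, -0.55135082]), 'wrist_torque': array([-0.0266729 ,  0.01900687, -0.0383937 ]), 'grasp_force': 0.0, 'grip_width': 85.19773507139469}
```

View pics/top0.png

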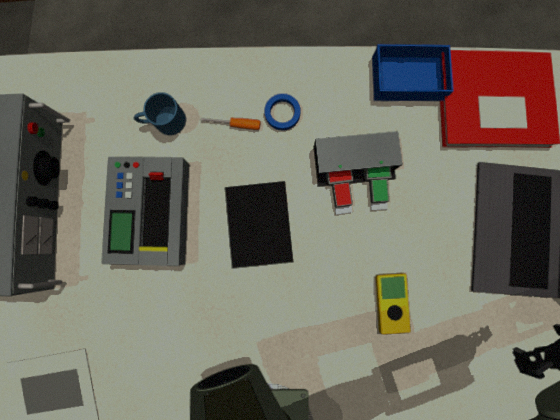

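View pics/side0.png

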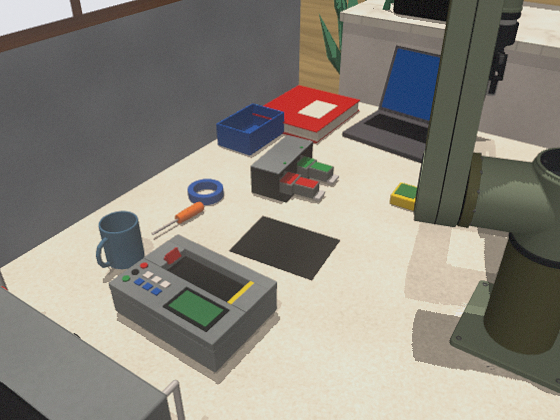

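Top view: the green pack is in the right slot of the dock (nose about 380,190), the red one is at 343,195. The mat is at about 260,223, and the tester bay at 155,210 has its yellow lip at row 249 and the red catch at row 175. I'll enlarge these areas next.

Run:
```python
import cv2
im=cv2.imread('pics/top0.png')
a=cv2.resize(im[125:225,305:410],None,fx=6,fy=6,interpolation=cv2.INTER_CUBIC)
b=cv2.resize(im[150:270,98:198],None,fx=5,fy=5,interpolation=cv2.INTER_CUBIC)
cv2.imwrite('pics/dock.png',a);cv2.imwrite('pics/tester.png',b)
```

```text
(no output)
```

View pics/dock.png

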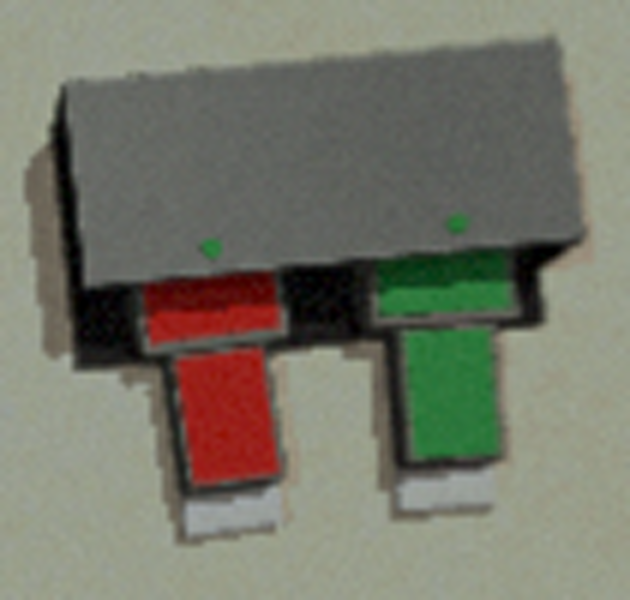

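View pics/tester.png

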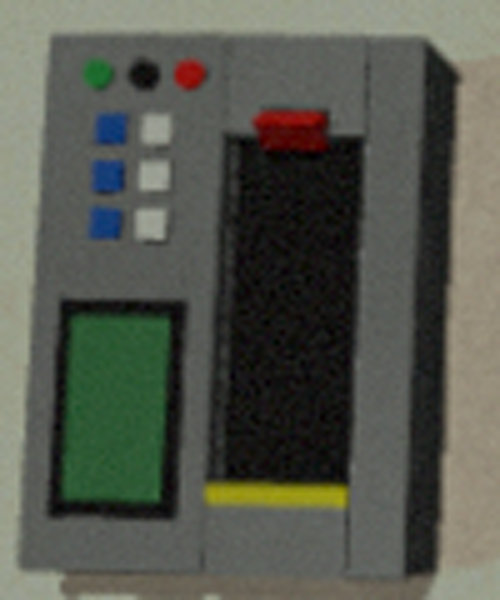

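Dock crop: green nose top has corners at about (402,330), (495,328), (500,458) and (410,460); its tongue's front edge runs (395,518)-(492,510). Tester crop: top corners at (50,37), (425,38), (408,577) and (22,570); the lip spans (205,486)-(347,507).

Run:
```python
from h import *
np.set_printoptions(precision=1,suppress=True)
D=np.load('pics/top0.npy')
def f(c,o,s,z,lab):
    u,v=o[0]+(c[0]+.5)/s-.5,o[1]+(c[1]+.5)/s-.5
    w=px2w('top',u,v,z=z); d=D[int(round(v)),int(round(u))]
    print(lab,w,'depth:',px2w('top',u,v,d=d)); return w
o=(305,125)
for c in [(402,330),(495,328),(500,458),(410,460),(448,395)]: f(c,o,6,38,'gnose')
for c in [(395,518),(492,510),(444,495)]: f(c,o,6,14,'gtongue')
for c in [(372,320),(516,312)]: f(c,o,6,38,'gbody')
for c in [(178,352),(267,346),(281,478),(192,487)]: f(c,o,6,38,'rnose')
for c in [(85,287),(582,240),(555,38),(66,85)]: f(c,o,6,79,'hood')
o=(98,150)
for c in [(50,37),(425,38),(408,577),(22,570),(450,300)]: f(c,o,5,78,'tester')
for c in [(205,486),(347,487),(347,507),(205,506)]: f(c,o,5,78,'lip')
for c in [(228,137),(362,139)]: f(c,o,5,78,'bay tail edge')
for c in [(300,300)]: f(c,o,5,60,'floor')
for c in [(257,118),(325,113),(325,150),(262,148)]: f(c,o,5,90,'catch')
for c in [(226,186),(287,181),(293,263),(233,268),(260,225)]: f(c,(0,0),1,3,'mat')
```

```text
gnose [ 590.2 -250.    38. ] depth: [ 590.3 -250.2   37.4]
gnose [ 590.8 -287.3   38. ] depth: [ 590.8 -287.3   38. ]
gnose [ 538.8 -287.6   38. ] depth: [ 538.9 -287.9   36.7]
gnose [ 538.2 -251.7   38. ] depth: [ 537.8 -251.    41.7]
gnose [ 564.  -267.6   38. ] depth: [ 563.6 -266.8   41.7]
gtongue [ 517.2 -249.9   14. ] depth: [ 518.5 -253.    -1.6]
gtongue [ 520.2 -289.5   14. ] depth: [ 521.8 -293.9   -4.9]
gtongue [ 526.4 -270.1   14. ] depth: [ 526.5 -270.2   13.6]
gbody [ 594.3 -238.2   38. ] depth: [ 594.5 -238.4   36.9]
gbody [ 597.2 -296.    38. ] depth: [ 601.7 -302.7   10.8]
rnose [ 581.9 -160.6   38. ] depth: [ 581.6 -160.4   39.8]
rnose [ 584.1 -196.    38. ] depth: [ 586.  -197.9   25.6]
rnose [ 531.4 -200.4   38. ] depth: [ 531.4 -200.3   38.3]
rnose [ 528.1 -165.1   38. ] depth: [ 528.2 -165.2   37.1]
hood [ 601.1 -120.9   79. ] depth: [ 601.3 -121.    77.8]
hood [ 618.4 -312.4   79. ] depth: [ 633.5 -334.     0.9]
hood [ 698.1 -305.1   79. ] depth: [ 698.  -305.    79.4]
hood [ 680.  -114.8   79. ] depth: [ 680.3 -114.9   78. ]
tester [642.4 371.9  78. ] depth: [6
[... 379 characters left out ...]
  81. ]
lip [424.1 290.8  78. ] depth: [424.1 289.9  80.6]
bay tail edge [594.  284.8  78. ] depth: [595.6 287.9  68.8]
bay tail edge [592.4 221.7  78. ] depth: [593.2 222.9  73.6]
floor [519.6 254.3  60. ] depth: [519.7 254.4  59.6]
catch [600.7 267.4  90. ] depth: [600.4 266.9  91.7]
catch [602.6 235.8  90. ] depth: [606.6 242.4  67.6]
catch [585.5 235.4  90. ] depth: [590.3 244.1  60.5]
catch [586.7 264.7  90. ] depth: [589.1 269.5  75.2]
mat [582.1 102.2   3. ] depth: [582.4 102.5   1.2]
mat [593.5 -48.3   3. ] depth: [593.9 -48.3   0.5]
mat [393.1 -61.4   3. ] depth: [393.  -61.5   0.6]
mat [381.7  83.8   3. ] depth: [381.8  83.7   4. ]
mat [485.5  18.3   3. ] depth: [485.6  18.3   2.4]
```

Run:
```python
from h import *
np.set_printoptions(precision=2,suppress=True)
def seg(cam,im,box,lo,hi,z,lab):
    u0,v0,u1,v1=box; hsv=cv2.cvtColor(im,cv2.COLOR_RGB2HSV)[v0:v1,u0:u1]
    m=cv2.inRange(hsv,lo,hi); n,L,S,C=cv2.connectedComponentsWithStats(m); i=1+np.argmax(S[1:,4])
    v,u=np.nonzero(L==i); P=np.array([px2w(cam,a+u0,b+v0,z=z)[:2] for a,b in zip(u,v)]).astype(np.float32)
    r=cv2.minAreaRect(P); print(cam,lab,len(P),'mean',P.mean(0),'rect',r)
I={n:cv2.imread(f'pics/{n}0.png')[:,:,::-1].copy() for n in('top','side')}
seg('top',I['top'],(365,180,395,203),(45,80,40),(80,255,255),38,'nose')
seg('top',I['top'],(330,183,355,208),(0,100,60),(10,255,255),38,'rnose')
seg('top',I['top'],(130,240,180,260),(22,100,100),(35,255,255),78,'lip')
seg('side',I['side'],(215,275,265,310),(22,100,100),(35,255,255),78,'lip')
seg('side',I['side'],(295,155,345,185),(45,80,40),(80,255,255),38,'nose')
```

```text
top nose 298 mean [ 565.05 -269.21] rect ((564.7953491210938, -269.5043640136719), (50.68290710449219, 34.373172760009766), 3.5032763481140137)
top rnose 320 mean [ 556.32 -179.45] rect ((556.0535278320312, -179.60540771484375), (51.65082931518555, 35.365455627441406), 7.834047794342041)
top lip 119 mean [429.09 256.95] rect ((428.1875915527344, 257.5904541015625), (64.99893951416016, 9.047469139099121), 89.97502899169922)
side lip 152 mean [431.4  257.13] rect ((431.482421875, 256.4850769042969), (66.21853637695312, 10.422308921813965), 88.69743347167969)
side nose 117 mean [ 567.25 -270.89] rect ((567.71337890625, -272.310302734375), (49.31404495239258, 34.28956604003906), 1.9564787149429321)
```

```bash
cat >> h.py <<'E'
def rotz(h): c,s=np.cos(h),np.sin(h); return np.array([[c,s,0],[s,-c,0],[0,0,-1.]])
def st(l=''):
    s=sensors.read_state(); print(l,'t',round(s['t'],2),'p',s['eef_pos'].round(1),'F',s['force'].round(1),'w',round(s['grip_width'],1),'gf',round(s['grasp_force'],1)); return s
E
python3 - <<'E'
from h import *
R=rotz(.05); p=np.array([556,-270.,29])
ctrl.move_ptp(p+[0,0,100],R); st()
ctrl.move_l(p,vel=120); st()
ctrl.gripper_to(20,force=80); st('grip')
p=p+[0,0,3]; ctrl.move_l(p,vel=40); st()
p=p+95*np.array([-.996,-.09,0]); ctrl.move_l(p,vel=90); st()
ctrl.move_l(p+[0,0,70],vel=120); st()
save('top','top1')
E
```

```text
t 1.62 p [ 555.9 -271.   129.5] F [ 0.5  0.3 -0.4] w 85.4 gf 0.0
 t 2.61 p [ 556.7 -270.6   29.9] F [0.3 0.3 0.4] w 85.3 gf 0.0
grip t 3.09 p [ 556.4 -270.2   29.9] F [-1.   0.6  4.6] w 39.0 gf 80.3
 t 3.34 p [ 555.2 -269.5   31.1] F [ 0.8  0.4 -3. ] w 38.8 gf 80.6
 t 4.55 p [ 462.1 -278.8   32.2] F [ 0.7 -0.4 -3.1] w 39.1 gf 80.6
 t 5.28 p [ 461.  -278.1  101.5] F [-0.6  0.4 -2.6] w 38.8 gf 80.6
```

View pics/top1.png

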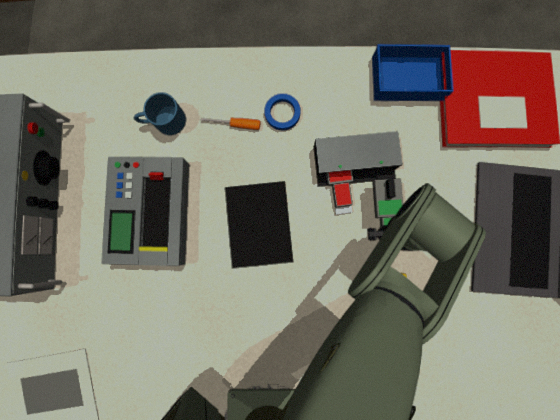

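The picture shows the green pack drawn clear of the dock, held by its nose at about (388,205), with its handle visible at (390,187). The red pack is unmoved. Next I'll place it on the mat.

Run:
```python
from h import *
R=rotz(-.016); p=np.array([440,20.,100])
ctrl.move_ptp(p,R); st()
p[2]=35; ctrl.move_l(p,vel=120); st()
p[2]=22; print(ctrl.move_l(p,vel=25,threshold=6)); s=st()
ctrl.gripper_to(60); st()
ctrl.gripper_to(85); p[2]=150;ctrl.move_l(p,vel=200)
ctrl.move_ptp([400,-250,250],rotz(-.016)); ctrl.hold(.1); st()
save('top','top2'); save('side','side2')
a=cv2.imread('pics/top2.png')[165:285,200:310]; b=cv2.imread('pics/side2.png')[190:300,215:355]
cv2.imwrite('pics/c2.png',np.hstack([cv2.resize(a,(385,420)),cv2.resize(b,(415,420))]))
```

```text
t 6.48 p [440.7  19.3 100.1] F [-0.3  0.1 -2.8] w 38.6 gf 80.6
 t 7.17 p [440.7  19.5  35.3] F [ 0.1 -0.6 -2.8] w 39.1 gf 80.6
True
 t 7.59 p [440.9  19.9  26.7] F [-1.1 -0.1  5.4] w 38.8 gf 85.5
 t 7.92 p [439.1  20.1  25.4] F [ 0.1 -0.2 -0.2] w 60.2 gf 0.0
 t 10.29 p [ 400.  -248.4  248.8] F [-1.5 -0.1 -1.2] w 85.0 gf 0.0
```

View pics/c2.png

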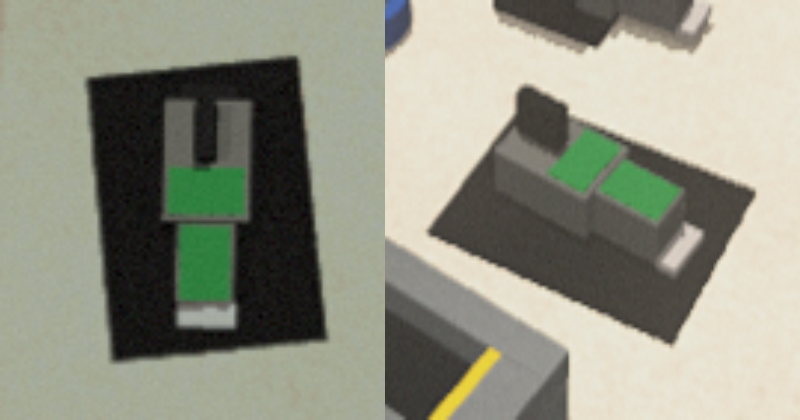

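The crop shows the pack flat and released on the mat, nose toward the robot and handle at the far end, about (205,130) in the left crop.

```bash
cat >> h.py <<'E'
def seg(cam,im,box,lo,hi,z,lab):
    u0,v0,u1,v1=box; hsv=cv2.cvtColor(np.ascontiguousarray(im),cv2.COLOR_RGB2HSV)[v0:v1,u0:u1]
    m=cv2.inRange(hsv,lo,hi); n,L,S,C=cv2.connectedComponentsWithStats(m); i=1+np.argmax(S[1:,4])
    v,u=np.nonzero(L==i); P=np.array([px2w(cam,a+u0,b+v0,z=z)[:2] for a,b in zip(u,v)]).astype(np.float32)
    print(cam,lab,len(P),'mean',P.mean(0).round(1),'rect',np.round(cv2.minAreaRect(P)[0],1),cv2.minAreaRect(P)[1:]); return P.mean(0)
GR=((45,80,40),(80,255,255))
E
python3 - <<'E'
from h import *
T=cv2.imread('pics/top2.png')[:,:,::-1]; S=cv2.imread('pics/side2.png')[:,:,::-1]
# top crop scale 3.5 origin (200,165); side crop origin (215,190), scale 2.964 x, 3.818 y
seg('top',T,(245,228,272,253),*GR,33,'nose'); seg('top',T,(243,210,275,228),*GR,33,'body')
seg('side',S,(287,231,320,250),*GR,33,'nose')
w=lambda c,z:px2w('top',200+(c[0]+.5)/3.5-.5,165+(c[1]+.5)/3.5-.5,z=z).round(1)
print('tongue',w((177,328),9),w((237,328),9))
print('handle top tail end',w((195,97),61),w((217,97),61),'nose end',w((195,158),61),w((215,158),61))
print('body tail',w((165,100),33),w((252,100),33),'body nose end',w((163,220),33),w((250,220),33))
E
```

```text
top nose 319 mean [449.1  21.4] rect [449.8  21.2] ((33.153202056884766, 49.540008544921875), 89.88726043701172)
top body 288 mean [498.1  19.9] rect [497.1  20. ] ((50.021759033203125, 30.8669490814209), 89.65086364746094)
side nose 228 mean [451.9  18.3] rect [452.5  18.2] ((34.32801818847656, 48.93166732788086), 89.62357330322266)
tongue [405.   41.6   9. ] [4.048e+02 3.000e-01 9.000e+00]
handle top tail end [558.4  25.5  61. ] [558.3  10.9  61. ] nose end [517.8  25.5  61. ] [517.7  12.2  61. ]
body tail [560.  48.  33.] [559.6 -11.4  33. ] body nose end [478.2  49.1  33. ] [477.9  -9.8  33. ]
```

```bash
cat >> h.py <<'E'
BAY=np.array([517.5,255.6,60.]); A=.016
RB=np.array([[-np.cos(A),-np.sin(A),0],[np.sin(A),-np.cos(A),0],[0,0,1.]])
def tool(tip,th,g,droop=0.):
    """tool pose putting pack tip (91,0,0) at bay coords tip with tilt th"""
    c,s=np.cos(th),np.sin(th); RP=RB@np.array([[c,0,s],[0,1,0],[-s,0,c]])
    return BAY+RB@np.array(tip,float)+RP@(np.array(g)-[91,0,0]), RP@np.diag([-1,1,-1.])
E
python3 - <<'E'
from h import *
p=np.array([537.2,18.7,61.]); R=rotz(-.018)
ctrl.move_ptp(p+[0,0,80],R); ctrl.move_l(p,vel=100); st()
ctrl.gripper_to(5,force=110); s=st('grip')
RP=s['eef_rot']@np.diag([-1,1,-1.]); g=RP.T@(s['eef_pos']-[497,19.5,3]); print('g',g)
g=np.array([-40.,0,g[2]]); np.save('g.npy',g)
ctrl.move_l(p+[0,0,110],vel=130); st()
P,R=tool((70,0,70),.35,g); print(P,ctrl.solve_ik(P,R))
ctrl.move_ptp(P,R); st()
P,R=tool((70,0,40),.35,g); ctrl.move_l(P,vel=80); ctrl.hold(.2); st()
save('top','top3'); save('side','side3')
a=cv2.imread('pics/top3.png')[150:270,98:208]; b=cv2.imread('pics/side3.png')[190:370,90:300]
cv2.imwrite('pics/c3.png',np.hstack([cv2.resize(a,(330,360)),cv2.resize(b,(420,360))]))
E
```

```text
t 12.56 p [537.9  18.5  61.6] F [0.  0.3 0.4] w 85.2 gf 0.0
grip t 13.22 p [537.5  18.6  61.4] F [-0.9  0.1  4.1] w 11.6 gf 108.1
g [-40.49890115   0.14040001  58.41196669]
 t 14.22 p [536.2  18.8 169.8] F [-0.4 -0.1 -3.7] w 11.9 gf 107.3
[550.52426252 255.07156671 229.79022038] [ 0.35067348  0.12894418  1.72686226 -0.15035009  0.96269388  2.00335724]
 t 15.18 p [550.  254.1 228.5] F [ 0.5 -0.1 -2.8] w 11.7 gf 107.4
 t 15.91 p [551.1 255.2 200.7] F [-0.1  0.2 -3.9] w 12.0 gf 107.4
```

View pics/c3.png

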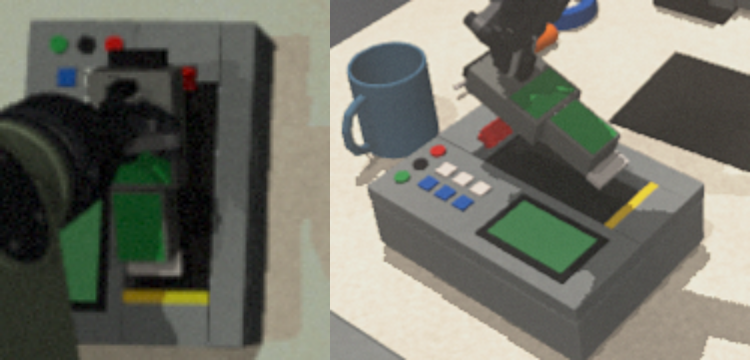

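Top crop: the tongue's front edge runs about (128,277)-(181,277), just behind and above the lip at (123-209,298). Side crop: the tongue edge is about (592,187)-(629,160). The tail is up and the pack firmly held.

Run:
```python
from h import *
np.set_printoptions(precision=1,suppress=True)
T=cv2.imread('pics/top3.png')[:,:,::-1]
B=lambda w:(RB.T@(w-BAY)).round(1)
# white tongue in top: low-saturation bright pixels at height ~107
for c in [(128,277),(181,277)]: print('top tip',B(px2w('top',98+(c[0]+.5)/3-.5,150+(c[1]+.5)/3-.5,z=105)))
for c in [(262,187),(299,160)]: print('side tip',B(px2w('side',90+(c[0]+.5)/2-.5,190+(c[1]+.5)/2-.5,z=101)))
for cam,boxs in (('top',(133,208,160,240)),('side',(350-90-20,235,300+30,275))):
    im=T if cam=='top' else cv2.imread('pics/side3.png')[:,:,::-1]; D=np.load(f'pics/{cam}3.npy')
    u0,v0,u1,v1=boxs if cam=='top' else (355-0,230,405,275)
    if cam=='side': u0,v0,u1,v1=200,235,235,270
    h=cv2.cvtColor(np.ascontiguousarray(im),cv2.COLOR_RGB2HSV)[v0:v1,u0:u1]
    v,u=np.nonzero(cv2.inRange(h,(45,100,30),(80,255,255)))
    P=np.array([B(px2w(cam,a+u0,b+v0,d=D[b+v0,a+u0])) for a,b in zip(u,v)]); 
    m=np.median(P,0); P=P[np.abs(P-m).max(1)<40]
    n=np.linalg.lstsq(np.c_[P[:,:2],np.ones(len(P))],P[:,2],rcond=None)[0]
    print(cam,len(P),'nose plate mean',P.mean(0),'tilt',np.arctan(-n[0]),'roll',n[1])
c,s=np.cos(.35),np.sin(.35)
print('expected nose plate centre',np.array([70,0,40])+[c*-43.5+s*30,0,s*43.5+c*30])
```

```text
top tip [ 74.1 -21.2  45. ]
top tip [73.5 18.7 45. ]
side tip [ 60.9 -20.7  41. ]
side tip [65.4 25.6 41. ]
top 401 nose plate mean [34.4 -0.2 87. ] tilt 0.34828165023448904 roll 0.005033545506606174
side 434 nose plate mean [35.   0.7 85.3] tilt 0.35403221682133335 roll -0.017390930403422544
expected nose plate centre [39.4  0.  83.1]
```

Run:
```python
from h import *
g=np.load('g.npy'); th=.35
tipnow=lambda s:RB.T@(s['eef_pos']-(tool((0,0,0),th,g)[0]))
go=lambda x,z,v,t=None,th=th: ctrl.move_l(*tool((x,0,z),th,g),vel=v,threshold=t)
go(74,10,60); s=st(); print(tipnow(s))
print(go(74,-7,12,4)); s=st('floor'); a=tipnow(s); print(a)
z0=a[2]+1.5; x=a[0]
go(74,z0,20); s=st(); print(tipnow(s))
print(go(98,z0,12,5)); s=st('wall'); b=tipnow(s); print(b); np.save('c.npy',[b[0],a[2]])
save('top','top4'); save('side','side4')
a=cv2.imread('pics/top4.png')[150:270,98:208]; b=cv2.imread('pics/side4.png')[190:370,90:300]
cv2.imwrite('pics/c4.png',np.hstack([cv2.resize(a,(330,360)),cv2.resize(b,(420,360))]))
```

```text
t 16.67 p [546.5 255.1 169.5] F [-0.3 -0.2 -4.1] w 11.8 gf 107.5
[ 7.39854715e+01 -3.62263656e-03  9.73294208e+00]
True
floor t 17.62 p [547.1 255.2 158.4] F [ 2.5 -1.1  4. ] w 11.7 gf 108.2
[ 7.34414066e+01 -3.48533802e-02 -1.35587269e+00]
 t 17.97 p [545.9 255.  159.2] F [ 0.3 -0.3 -1.2] w 12.1 gf 107.6
[74.60416068  0.1772686  -0.62873484]
True
wall t 19.45 p [528.8 255.6 160.9] F [ 3.4  0.2 -1.5] w 11.7 gf 107.5
[91.7563645  -0.14114405  1.14877399]
```

View pics/c4.png

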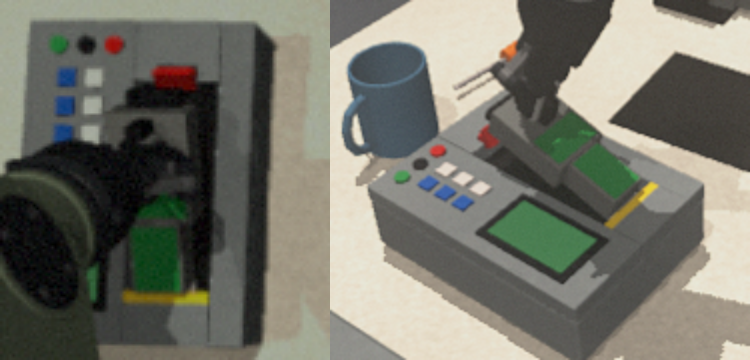

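The tongue is under the yellow lip (side crop around 615,205) with the tail up, and the wall and floor contacts match the model to about 1.5 mm. Now the swing down.

Run:
```python
from h import *
g=np.load('g.npy')
ctrl.hold(.15)
def step(th,t):
    f=1-th/.35; P,R=tool((91.0+1.0*f,0,-.2-.6*f),th,g)
    hit=ctrl.move_l(P,R,vel=35,threshold=t); s=st(f'th {th:.3f} hit {hit}'); return hit,s
for th in np.arange(.35,.145,-.05):
    hit,s=step(th,12)
    if hit: break
else:
    for th in (.15,.12,.09,.06,.03,0,-.005):
        hit,s=step(th,22)
        if hit or np.linalg.norm(s['force'])>35: break
```

```text
th 0.350 hit False t 19.95 p [529.7 255.4 159.6] F [ 2.9  0.1 -1.6] w 11.9 gf 107.7
th 0.300 hit False t 20.3 p [534.5 255.3 154.2] F [ 3.1 -0.8 -0.1] w 11.8 gf 107.9
th 0.250 hit False t 20.66 p [538.8 255.2 148.7] F [ 2.7 -0.4  0.2] w 11.8 gf 107.9
th 0.200 hit False t 21.02 p [542.9 255.2 142.9] F [ 3.4 -0.1  0.5] w 12.3 gf 108.0
th 0.150 hit False t 21.38 p [546.7 255.1 136.8] F [2.8 0.2 1.1] w 11.7 gf 108.1
th 0.150 hit False t 21.62 p [546.6 255.2 137. ] F [2.8 0.  0.7] w 12.1 gf 108.1
th 0.120 hit False t 21.9 p [548.8 255.1 133. ] F [3.  0.4 0.5] w 11.7 gf 108.4
th 0.090 hit False t 22.18 p [550.9 255.1 129.1] F [2.5 0.1 0.3] w 11.6 gf 108.2
th 0.060 hit False t 22.45 p [552.8 255.  125.2] F [ 3.2  0.3 -1.1] w 12.0 gf 108.3
th 0.030 hit False t 22.73 p [554.6 254.9 121.3] F [2.5 0.4 0.4] w 12.1 gf 108.4
th 0.000 hit False t 23.0 p [556.7 255.1 118.5] F [ 0.2 -0.4  5. ] w 12.3 gf 108.8
th -0.005 hit False t 23.25 p [556.8 255.1 118.4] F [-2.2 -1.8  8.2] w 11.8 gf 109.5
```

Run:
```python
from h import *
ctrl.gripper_to(60); s=st('open'); p=s['eef_pos'].copy(); R=rotz(-A)
p[2]+=55; ctrl.move_l(p,R,vel=150); ctrl.gripper_to(0,force=40)
ctrl.move_l([p[0]+2,p[1],150],vel=80); st()
print(ctrl.move_l([p[0]+2,p[1],138],vel=12,threshold=20)); st('press'); 
ctrl.move_l([p[0],p[1],200],vel=150); ctrl.move_ptp([400,-100,250],rotz(0)); st()
save('top','top5'); save('side','side5')
a=cv2.imread('pics/top5.png')[150:270,98:208]; b=cv2.imread('pics/side5.png')[190:370,90:300]
cv2.imwrite('pics/c5.png',np.hstack([cv2.resize(a,(330,360)),cv2.resize(b,(420,360))]))
```

```text
open t 23.77 p [556.5 254.9 116.6] F [1.3 0.1 0.8] w 60.1 gf 0.0
 t 25.31 p [557.8 254.7 148.6] F [ 0.4 -0.3  0.4] w 0.1 gf 0.0
True
press t 26.09 p [558.6 254.9 143.1] F [ 0.1 -0.3  3.6] w 0.1 gf 1.6
 t 28.07 p [400.4 -99.6 249.9] F [ 0.6 -0.7 -0.2] w -0.1 gf 0.0
```

View pics/c5.png

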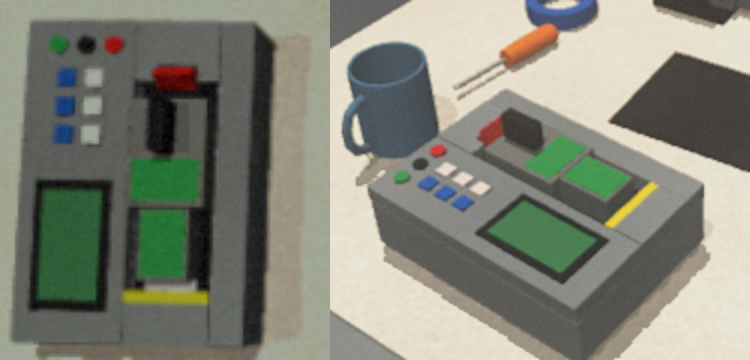

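The pack looks seated under the lip, with the catch over its tail (top crop about 175,78). I'll check the catch position, height and tilt in numbers.

Run:
```python
from h import *
np.set_printoptions(precision=2,suppress=True)
B=lambda w:RB.T@(w-BAY)
for f in ('top0','top5','side0','side5'):
    im=cv2.imread(f'pics/{f}.png'); h=cv2.cvtColor(im,cv2.COLOR_BGR2HSV); cam=f[:-1]; D=np.load(f'pics/{f}.npy')
    u0,v0,u1,v1=(145,168,166,184) if cam=='top' else (160,245,185,265)
    m=cv2.inRange(h[v0:v1,u0:u1],(0,120,60),(8,255,255)); v,u=np.nonzero(m); print(f,'catch px',len(u),u.mean()+u0,v.mean()+v0,v.min()+v0,v.max()+v0)
    if f[-1]=='5':
        u0,v0,u1,v1=(140,200,168,246) if cam=='top' else (190,255,255,292)
        m=cv2.inRange(h[v0:v1,u0:u1],(45,80,40),(80,255,255)); v,u=np.nonzero(m)
        P=np.array([B(px2w(cam,a+u0,b+v0,d=D[b+v0,a+u0])) for a,b in zip(u,v)])
        n=np.linalg.lstsq(np.c_[P[:,:2],np.ones(len(P))],P[:,2],rcond=None)[0]; print('plates',len(P),P.mean(0),'slopes',n)
```

```text
top0 catch px 88 156.01136363636363 175.2159090909091 172 179
top5 catch px 85 155.91764705882352 175.18823529411765 172 179
plates 670 [25.89 -0.87 32.56] slopes [ 0.08  1.44 31.85]
side0 catch px 156 172.16666666666666 255.62820512820514 248 263
side5 catch px 106 170.54716981132074 255.37735849056605 248 262
plates 675 [27.   -1.83 33.59] slopes [ 0.18 -0.92 26.95]
```

Run:
```python
from h import *
B=lambda w:RB.T@(w-BAY)
h=cv2.cvtColor(cv2.imread('pics/top5.png'),cv2.COLOR_BGR2HSV); D=np.load('pics/top5.npy')
for b in ((140,202,166,217),(143,219,162,244)):
    u0,v0,u1,v1=b; m=cv2.erode(cv2.inRange(h[v0:v1,u0:u1],(45,80,40),(80,255,255)),np.ones((3,3)))
    v,u=np.nonzero(m); P=np.array([B(px2w('top',i+u0,j+v0,d=D[j+v0,i+u0])) for i,j in zip(u,v)]); print(len(P),np.median(P,0).round(2))
st()
```

```text
263 [ 1.64 -1.45 31.23]
277 [48.8  -1.53 31.14]
 t 28.18 p [400.5 -99.4 249.9] F [ 0.7  0.3 -0.5] w 0.2 gf 0.0
```

Both plates are at the same height, about 31 mm above the floor, so the pack is level. The catch is back where it started and the pressed handle height matches a seated pack, so I'm handing in.

```bash
python3 -c "
from h import *
print(ctrl.finish_job())"
```

```text
the job is handed in; nothing more can be done
None
```

The green-topped pack was laid on the mat and let go, then fitted level in the tester with its tongue under the yellow lip and the red catch closed over its tail; I handed the job in at about 28 s, and no verdict came back.

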